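# Jog the taping machine with its spring-return key

## Task

On the packing bench, first turn the taping machine's feed dial clockwise until its white pointer stands at the raised steel index rib. Then take the square-headed key (not the round-headed spare) out of the wooden rack, work it past the sticky pins until it is fully home in the machine's lock, and only then turn it a quarter turn clockwise against the return spring. Finish while still gripping the key and holding it turned; the dial stays at the index, and the spare key, carton, tape roll and bottle stay where they are.

Things in the scene. Friction and masses are not known exactly. Their poses are not given: they have to be found in the camera images.
- machine: Bench carton-taping machine, fixed. Origin on the bench under the centre of its grey console (180 x 280 mm, flat top 70 mm high); its front faces own -x, z up. Dial at own y = +70 mm and lock at y = -70 mm, both at x = 0. Behind (x 90 to 210 mm) the tape feed with its roll, up to 100 mm high.
- dial_grip (a point): Black feed dial: a 44 mm disc with an upright bar grip 42 mm long, 14 mm thick, 32 mm tall. The point is on the vertical turning axis, 13 mm under the bar's top, 37 mm above the console top. Its x axis runs along the bar and turns with it, z up; the white pointer stripe is on the -x half of the bar's top.
- dial (a joint): Dial angle in rad, growing clockwise seen from above, range 0 to 2.4, starts at 0 to 0.7; at 0 the pointer points to the machine's front. It stays where left (friction 0.04 N m). The index, a raised round steel rib 16 mm long lying radially on the console just outside the dial, is at 1.35; the flat black ticks mean nothing.
- rack: Wooden key rack, fixed, 55 x 160 x 45 mm, origin at the centre of its underside. Two pockets in its top at own y = +42 and -42 mm hold the two keys upright, blade down, shoulder on the rack's top, head's width along own y; which is where varies. Keys sit loosely (1 mm each side); lift 40 mm straight up to free one.
- key_grip (a point): The square-headed steel key, about 70 g; the point is the centre of its flat head: 32 mm wide (own y), 28 mm tall (z, up), 10 mm thick (own x, grip across this).
- key_shoulder (a point): The same key's shoulder, on its axis 28 mm below the head's centre; axes as the key's. Above it a neck 9 x 18 mm, 14 mm tall, up to the head. Below it the plain blade: 5 mm thick (x), 12 mm wide (y), 26 mm long, its last 5 mm tapering to 2.6 x 9.2 mm. A half turn about z makes no difference to the fit.
- lock_mouth (a point): Centre of the keyway's mouth on the square 26 mm brass plug, in a dark ring, 2 mm above the console top. Keyway 6.2 mm (this x) by 13.2 mm (this y), 32 mm deep, z up; axes turn with the plug. Key x goes along this x; home, its shoulder rests here. Two sticky pins 10 and 18 mm down grip the blade: sinking it takes about 10 N of push; small twists to and fro keep it free.
- lock (a joint): Angle of the lock plug in rad, growing clockwise seen from above, 0 at rest, hard stop at 1.6. A return spring (0.025 N m at rest, 0.10 N m at the quarter turn) brings it back to 0 when let go. The key has about 0.1 rad of play in the keyway and yields a little in the grip, so the plug lags the hand by 0.1 to 0.2 rad.
- spare_grip (a point): The round-headed spare key, a bystander, in the other rack pocket; the point is the centre of its round head (30 mm across, 10 mm thick), 28 mm above the rack's top. Its x runs through the thickness.
- carton: Bystander: closed cardboard carton 120 x 90 x 80 mm; origin at the centre of its underside.
- tape: Bystander: roll of tape lying flat, 100 mm across, 48 mm high; origin at the centre of its underside.
- bottle: Bystander: water bottle, 64 mm across, 190 mm tall; origin at the centre of its underside.

How it is judged:
By the outcome, as a careful person would: the job done as asked, in the order asked, and still so for the second after the job is handed in, while the arm keeps its last pose, push and grip.
It also fails if it takes over 67 s, if anything falls off the work surface, if the arm or the gripper's body presses on something with over 40 N, if the wrist force passes 120 N, or if a joint passes its speed limit or range.

## Robot

A 6-joint arm with a two-finger parallel gripper is mounted at the origin on the work surface. World frame = base frame: x ahead of the robot, y to its left, z up, the work surface at z = 0. Lengths are in m, angles in rad, forces in N, time in s.
With the tool pointing down it reaches from about 0.35 to 0.85 m from the base axis. Payload 8.1 kg.
Tool frame: the origin (TCP) lies on the front face of the gripper's body, between the roots of the fingers; the fingertips stand 84 mm ahead of it and the grasp point (between the pads) lies 65 mm ahead of it; x points along the fingers, y is the direction in which the jaws open and shut, and the axes are right-handed (so a half turn about x gives the same grasp; the last joint's range is limited). The gripper opens to 93 mm and grips with 3 to 60 N. Pads are 15 mm wide; open, the fingers measure 128 mm over their backs; the gripper's body (75 mm by 188 mm) begins 65 mm behind the grasp point.
Start: joints at [1.08, 0.13, 1.488, -0, 1.523, -0.085], TCP at [0.237, 0.551, 0.303] pointing down, gripper open.
Joint ranges: [-2.96, 2.96], [-0.89, 2.26], [0.02, 2.5], [-1.34, 4.48], [0, 2.73], [-2.66, 2.66]. Speed limits (rad/s): [2.39, 2.39, 2.79, 3.14, 3.14, 3.14].

## Interface

Orientations are given as a rotation vector (axis times angle).
In Python, from plant import telemetry, read_camera, camera_params, robot gives the robot as it stands.
- The arm moves only by the tool step_arm, never from a script. Its argument "commands" is a list of rows, each an object with "xyz": the shift along the tool's x, y, z in mm, a list of three; "turn": the turn, a rotation vector about the tool's x, y, z in rad, a list of three; "grip": the finger opening in mm, from 0 to 93. In form: [{"xyz": [dx, dy, dz], "turn": [ax, ay, az], "grip": grip}, ...]. A call has 1 to 12 rows; each row is the pose to reach, as a shift and turn from the pose commanded when the call began, along the tool's axes at that moment; what a row does not reach only later rows make up. A row lasts 1/8 s, in which the tool goes at most 62.5 mm and 10.7 degrees, less where a joint would pass 70% of its speed; a pose out of reach is approached as far as the arm can. A call with a gripper value outside its range is refused whole. The fingers move at their own pace and stop on an object; "force" is the grip in N (left out, the last holds). Time passes only in rows, so rows that repeat a pose let the fingers close. It gives the time, the measured TCP pose, the force and the opening at its end, in the units of the state.
- telemetry.read_state(): the state, without advancing time (a new reading comes with each control period).
- read_camera(name): name is "scene" or "side" or "wrist"; returns the picture (420x560x3 uint8, red, green, blue); there is no depth.
- camera_params(name): a dict with "mtx" (3x3 intrinsics, pixels), "k1" (the pictures are not rectified: a ray, as slopes to the right and down, at radius r is drawn at 1 + k1 r^2 times it, then the intrinsics apply), "rvec" (rotation vector, rad) and "tvec" (3), from world to camera coordinates, as OpenCV has them. Camera axes: x right, y down, z forward; pixel columns grow to the right and rows downward; lengths in m; the calibration is good to about 2 mm. A picture is of the moment at which its call begins: read the wrist's pose just before it. camera_params takes no time and is no camera call; for the wrist camera it gives the pose at the moment of the call.
- robot.close_job(): hands the job in, once; it reports no verdict.
The state is a dict: "t": time; "q": joint angles; "dq": joint speeds; "joint_torque": joint torques, N m; "tool_pos": TCP position; "orientation": TCP orientation; "force": force on the tool from outside, world axes, zero at the start; "wrist_torque": the same for the moment, N m; "opening": finger opening in m.
Only numpy, scipy, OpenCV 4.12 (cv2) and the standard library are available. Lean on these libraries where they do the work, as an engineer would, in place of code of your own. Each camera call takes 0.05 s, during which the arm holds its last target. There are 200 camera calls.

## Working session

There is one attempt and no reset: what is moved stays moved. The work goes in short steps, Python scripts to look and compute and a tool call to move; the robot and the scene stay as the last step left them, time stands still between calls to the robot, and variables do not carry over. Pictures are saved under pics/ and viewed, about 8 in all and at most 12, crops included, and the job is handed in when it is done.

Besides the shell and the picture viewer there is one more tool, called after "Call:" as name(argument=value, ...), one argument or row to a line, values as JSON. step_arm: Moves the arm, as the interface text tells. Its arguments: {"type":"object","properties":{"commands":{"type":"array"},"force":{"type":"number"}},"required":["commands"]}

```bash
ls; mkdir -p pics; python3 - <<'E'
from plant import telemetry, read_camera, camera_params
import cv2
print(telemetry.read_state())
for n in ("scene","side"):
    im=read_camera(n); cv2.imwrite(f"pics/{n}0.png",im[:,:,::-1]); print(n,camera_params(n))
E
```

```text
pics
{'t': 0.0, 'q': array([ 1.07960085e+00,  1.31151913e-01,  1.48929133e+00, -2.47576632e-05,
        1.52301551e+00, -8.53815345e-02]), 'dq': array([ 0.0005047 ,  0.00047611,  0.00052063,  0.00129567, -0.00178494,
        0.00162734]), 'joint_torque': array([-1.17454092e-03, -5.59886241e+01, -4.91736031e+01,  7.64681166e-02,
        3.62691621e-02, -1.56430160e-04]), 'tool_pos': array([0.23663372, 0.55090097, 0.30168623]), 'orientation': array([ 0.3169319 ,  1.54776262, -0.31976937]), 'force': array([-0.38125834,  0.13325666, -0.23719852]), 'wrist_torque': array([-0.02002299, -0.01299321, -0.00373201]), 'opening': 0.09310957283671605}
scene {'mtx': array([[522.01502959,   0.        , 279.4381072 ],
       [  0.        , 522.01502959, 209.67674939],
       [  0.        ,   0.        ,   1.        ]]), 'k1': -0.07989908264154255, 'rvec': array([ 1.85617481,  1.31931482, -0.66248559]), 'tvec': array([-0.17978017, -0.24672518,  1.90012344])}
side {'mtx': array([[484.21739332,   0.        , 281.75960812],
       [  0.        , 484.21739332, 219.81228136],
       [  0.        ,   0.        ,   1.        ]]), 'k1': -0.088111104574195, 'rvec': array([ 2.20573499, -0.11805644,  0.02888829]), 'tvec': array([-0.60582215,  0.12491537,  1.30490653])}
```

View pics/scene0.png

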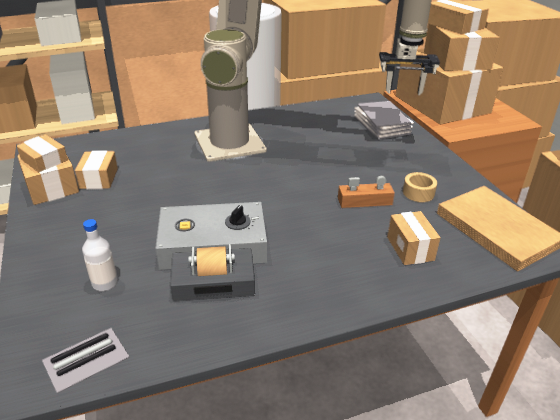

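View pics/side0.png

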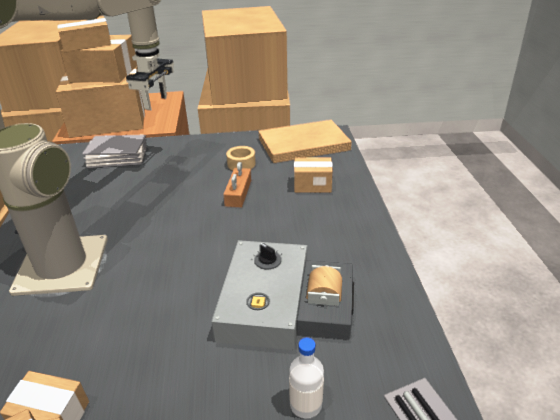

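The scene view shows the dial at (237,220), the lock at (185,226), and the rack at (366,195) with keys at (354,183) and (381,182). In the side view these are the dial at (267,257), the lock at (258,301), and the keys at (239,170) and (234,180).

```bash
cat > h.py <<'E'
import numpy as np, cv2
from scipy.spatial.transform import Rotation as R
from plant import telemetry, read_camera, camera_params
def ray(p,uv):
    d=cv2.undistortPoints(np.array([[uv]],float),p["mtx"],np.array([p["k1"],0,0,0.]))[0,0]
    M=R.from_rotvec(p["rvec"]).as_matrix(); t=np.asarray(p["tvec"])
    v=M.T@np.r_[d,1]; return -M.T@t, v/np.linalg.norm(v)
def plane(p,uv,z):
    o,v=ray(p,uv); return o+v*(z-o[2])/v[2]
def tri(*pu):
    A=np.zeros((3,3));b=np.zeros(3);rs=[ray(p,u) for p,u in pu]
    for o,v in rs:
        P=np.eye(3)-np.outer(v,v);A+=P;b+=P@o
    x=np.linalg.solve(A,b)
    return x,[1e3*np.linalg.norm((np.eye(3)-np.outer(v,v))@(x-o)) for o,v in rs]
def proj(p,X):
    return cv2.projectPoints(np.array([X],float),p["rvec"],p["tvec"],p["mtx"],np.array([p["k1"],0,0,0.]))[0][0,0]
def shot(n,f=None):
    s=telemetry.read_state();p=camera_params(n);im=read_camera(n)[:,:,::-1].copy()
    if f: cv2.imwrite(f,im)
    return s,p,im
def toolR(s): return R.from_rotvec(s["orientation"]).as_matrix()
def go(s,tcp,yaw):
    """shift mm and turn for tool down, jaw(y) axis at world yaw; both half turns"""
    M=toolR(s)
    print("xyz",np.round(1e3*M.T@(np.array(tcp)-s["tool_pos"]),1))
    for k in (0,np.pi):
        x=np.array([0,0,-1.]);y=np.array([np.cos(yaw+k),np.sin(yaw+k),0]);T=np.c_[x,y,np.cross(x,y)]
        print(" turn",np.round(R.from_matrix(M.T@T).as_rotvec(),3))
E
python3 - <<'E'
from h import *
np.set_printoptions(precision=4,suppress=True)
S=camera_params("scene");D=camera_params("side")
a=cv2.imread("pics/scene0.png");b=cv2.imread("pics/side0.png")
def yel(im,x0,y0,x1,y1):
    h=cv2.cvtColor(im[y0:y1,x0:x1],cv2.COLOR_BGR2HSV);m=cv2.inRange(h,(20,120,120),(35,255,255))
    ys,xs=np.nonzero(m);return xs.mean()+x0,ys.mean()+y0,len(xs)
la=yel(a,170,215,200,236);lb=yel(b,245,290,272,312);print(la,lb)
print("lock",tri((S,la[:2]),(D,lb[:2])),plane(S,la[:2],.072),plane(D,lb[:2],.072))
print("dial base",plane(S,(238,222),.075),plane(D,(267.5,261),.075))
for u,v in (((354,184),(234,182)),((381,182),(239,169))): print("key",tri((S,u),(D,v)),plane(S,u,.073),plane(D,v,.073))
h=np.hstack([cv2.resize(a[165:245,155:405],None,fx=3.2,fy=3.2,interpolation=3)]);
g=cv2.resize(b[155:315,205:315],None,fx=3.2,fy=3.2,interpolation=3)
c=np.zeros((256+0,800,3),np.uint8);c[:h.shape[0]]=h[:256]
k=cv2.resize(b[160:210,215:260],None,fx=6.4,fy=6.4,interpolation=3);d=cv2.resize(b[240:290,240:315],None,fx=6.4,fy=6.4,interpolation=3)
e=np.zeros((320,800,3),np.uint8);e[:,:288]=k;e[:,300:780]=d
cv2.imwrite("pics/c1.png",np.vstack([c,e]))
E
```

```text
(np.float64(184.43478260869566), np.float64(224.95652173913044), 69) (np.float64(258.031914893617), np.float64(301.72340425531917), 94)
lock (array([ 0.5319, -0.2652,  0.071 ]), [np.float64(1.2105668298573322), np.float64(1.2105668298573415)]) [ 0.5347 -0.2663  0.072 ] [ 0.5314 -0.2646  0.072 ]
dial base [ 0.5712 -0.1295  0.075 ] [ 0.5624 -0.1329  0.075 ]
key (array([0.4866, 0.2552, 0.0663]), [np.float64(1.9761258106497488), np.float64(1.9761258106498285)]) [0.4986 0.2477 0.073 ] [0.4862 0.2479 0.073 ]
key (array([0.5034, 0.3371, 0.0654]), [np.float64(0.39199300162738626), np.float64(0.39199300162744727)]) [0.5143 0.3299 0.073 ] [0.5035 0.3247 0.073 ]
```

View pics/c1.png

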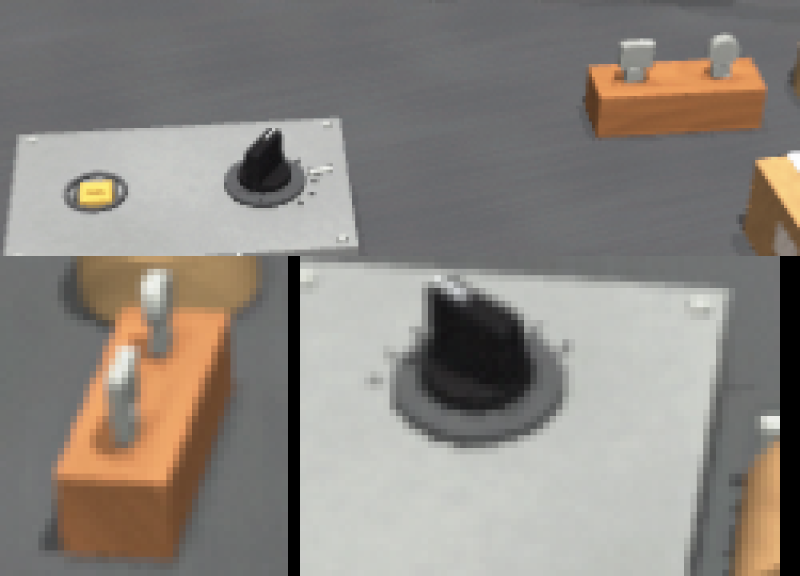

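The square key is the one at scene (354,184), nearer the machine, and the round spare is at (381,182). The rib is at about scene (255,218), and the pointer faces the robot. Next I move above the dial and look with the wrist camera.

```bash
python3 - <<'E'
from h import *
s=telemetry.read_state();M=toolR(s);print(M.round(3),np.degrees(np.arctan2(M[1,1],M[0,1])))
p=camera_params("wrist");o,v=ray(p,(280,210));print("cam in tool",M.T@(o-s["tool_pos"]),M.T@v)
for y in (60,70): go(s,(0.54,-0.13,0.30),np.radians(y))
E
```

```text
[[-0.001  0.395  0.919]
 [-0.001  0.919 -0.395]
 [-1.    -0.002 -0.   ]] 66.74828418678432
cam in tool [-0.08187884 -0.00097432 -0.07148336] [0.96063627 0.00711445 0.2777181 ]
xyz [   2.5 -505.9  547.6]
 turn [ 0.118 -0.     0.002]
 turn [-3.024e+00 -2.000e-03 -0.000e+00]
xyz [   2.5 -505.9  547.6]
 turn [-0.057 -0.     0.002]
 turn [3.085e+00 2.000e-03 0.000e+00]
```

Call:
step_arm(
  commands=[
    {"xyz":[0,-506,548],"turn":[0,0,0],"grip":60},
    {"xyz":[0,-506,548],"turn":[0,0,0],"grip":60},
    {"xyz":[0,-506,548],"turn":[0,0,0],"grip":60},
    {"xyz":[0,-506,548],"turn":[0,0,0],"grip":60},
    {"xyz":[0,-506,548],"turn":[0,0,0],"grip":60},
    {"xyz":[0,-506,548],"turn":[0,0,0],"grip":60},
    {"xyz":[0,-506,548],"turn":[0,0,0],"grip":60},
    {"xyz":[0,-506,548],"turn":[0,0,0],"grip":60},
    {"xyz":[0,-506,548],"turn":[0,0,0],"grip":60},
    {"xyz":[0,-506,548],"turn":[0,0,0],"grip":60},
    {"xyz":[0,-506,548],"turn":[0,0,0],"grip":60},
    {"xyz":[0,-506,548],"turn":[0,0,0],"grip":60},
  ],
)

```text
t: 1.6
tool_pos: [0.5409, -0.1321, 0.3024]
orientation: [0.319, 1.548, -0.319]
force: [1.5, 0.3, 0.5]
opening: 0.0601
```

Call:
step_arm(
  commands=[
    {"xyz":[0,0,0],"turn":[0,0,0],"grip":60},
    {"xyz":[0,0,0],"turn":[0,0,0],"grip":60},
    {"xyz":[0,0,0],"turn":[0,0,0],"grip":60},
  ],
)

```text
t: 1.98
tool_pos: [0.5403, -0.1287, 0.3028]
orientation: [0.317, 1.548, -0.317]
force: [-0.5, -0.4, 0.6]
opening: 0.0603
```

```bash
python3 - <<'E'
from h import *
s,p,im=shot("wrist","pics/w1.png");print(s["t"],s["tool_pos"],s["q"],s["opening"])
print(proj(p,(.566,-.13,.12)),proj(p,(.533,-.2655,.072)))
E
```

```text
1.975 [ 0.54030511 -0.12873028  0.30276128] [-3.26332578e-01  1.02708128e-02  1.61394837e+00  2.38498925e-04
  1.51755987e+00 -1.49271122e+00] 0.06027760946460076
[289.11534226 231.34285407] [152.72122101 236.75447556]
```

View pics/w1.png

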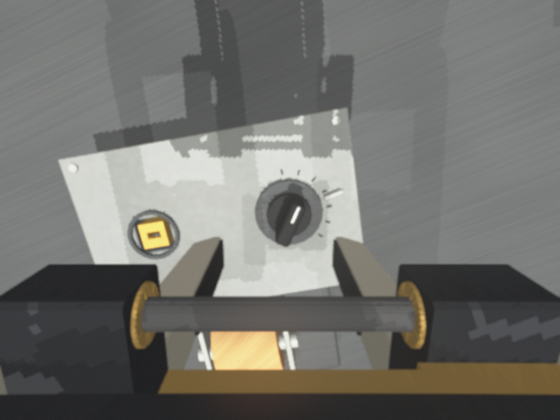

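The wrist view shows the lock at (153,235) and the dial at (289,211). The white pointer runs (291,221)–(299,206) and the rib is at (334,192). Measuring these by masks.

```bash
python3 - <<'E'
from h import *
np.set_printoptions(precision=4,suppress=True)
s,p,im=shot("wrist");print(p["mtx"][0,0],s["tool_pos"])
def comps(m,x0,y0,z,n,amin=8):
    k,l,st,c=cv2.connectedComponentsWithStats(m)
    for i in range(1,k):
        if st[i,4]<amin: continue
        ys,xs=np.nonzero(l==i);P=np.array([plane(p,(x+x0,y+y0),z)[:2] for x,y in zip(xs,ys)])
        w,V=np.linalg.eigh(np.cov(P.T));e=np.sqrt(12*w)*1e3
        print(n,"px",c[i]+[x0,y0],st[i,4],"xy",P.mean(0),"size",e,"yaw",np.degrees(np.arctan2(V[1,1],V[0,1])))
g=cv2.cvtColor(im,cv2.COLOR_BGR2GRAY);hsv=cv2.cvtColor(im,cv2.COLOR_BGR2HSV)
comps((g[190:250,262:318]>190).astype(np.uint8),262,190,.12,"stripe")
comps((g[180:206,318:350]>235).astype(np.uint8),318,180,.073,"rib235")
comps((g[180:206,318:350]>222).astype(np.uint8),318,180,.073,"rib222")
comps((g[175:250,250:330]<40).astype(np.uint8),250,175,.12,"black@.12",60)
comps((g[175:250,250:330]<110).astype(np.uint8),250,175,.072,"disc@.072",200)
m=cv2.inRange(hsv[205:265,120:190],(18,110,100),(38,255,255))
cs,_=cv2.findContours(m,0,2);c=max(cs,key=cv2.contourArea);r=cv2.minAreaRect(c);b=cv2.boxPoints(r)+[120,205]
B=np.array([plane(p,q,.072) for q in b]);print("plug",B.mean(0),[np.linalg.norm(B[i]-B[i-1])*1e3 for i in range(4)],np.degrees(np.arctan2(*(B[1]-B[0])[1::-1])))
comps(cv2.inRange(hsv[225:247,143:165],(0,0,0),(180,255,110)),143,225,.072,"keyway",4)
c=cv2.resize(im[170:265,120:355],None,fx=3.4,fy=3.4,interpolation=3);cv2.imwrite("pics/c2.png",c)
E
```

```text
325.0874227488624 [ 0.5404 -0.1287  0.3029]
stripe px [294.8889 214.463 ] 54 xy [ 0.5541 -0.1196] size [ 2.6944 15.2243] yaw 133.66303342193132
stripe px [279.557  247.8228] 79 xy [ 0.577  -0.1436] size [ 4.7274 38.0652] yaw 63.035716779201564
rib222 px [336.0882 193.7647] 34 xy [ 0.5646 -0.0774] size [ 2.5295 13.4123] yaw 91.06347887768538
disc@.072 px [288.2411 213.9373] 1883 xy [ 0.5656 -0.1289] size [39.1197 54.1457] yaw 147.227999729218
plug [ 0.5303 -0.2621  0.072 ] [np.float64(32.48454181808859), np.float64(31.462967709022344), np.float64(32.19627833407235), np.float64(32.28748448874253)] 82.32522635888344
```

View pics/c2.png

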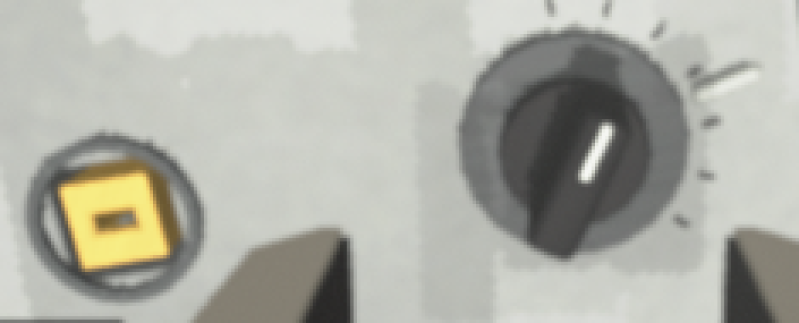

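```bash
python3 - <<'E'
from h import *
np.set_printoptions(precision=4,suppress=True)
p=camera_params("wrist");s=telemetry.read_state();S=camera_params("scene");D=camera_params("side")
cr=lambda x,y:(120+x/3.4,170+y/3.4)
a=plane(p,cr(612,110),.12);b=plane(p,cr(550,252),.12);print("bar ends",a,b,np.linalg.norm(a-b),(a+b)/2)
for z in (.070,.074): print("ring ctr",plane(p,cr(573,141),z), "diam",np.linalg.norm(plane(p,cr(460,141),z)-plane(p,cr(687,141),z)))
L=plane(p,cr(114,219),.072);print("lock",L)
k1=plane(p,cr(95,221),.072);k2=plane(p,cr(133,217),.072);print("kw",np.linalg.norm(k1-k2),np.degrees(np.arctan2(*(k2-k1)[1::-1])))
c=plane(p,cr(573,141),.072);d=c-L;print("dist",np.linalg.norm(d),"own y yaw",np.degrees(np.arctan2(d[1],d[0])))
print("front edge",[plane(p,q,.07) for q in ((62,159),(347,108))],np.degrees(np.arctan2(*(plane(p,(347,108),.07)-plane(p,(62,159),.07))[1::-1])))
r1=plane(p,cr(698,88),.073);r2=plane(p,cr(755,70),.073)
for r in (r1,r2): print("rib",r,np.degrees(np.arctan2(*(r-c)[1::-1])))
g=(.5625,-.1285,.172);go(s,(g[0],g[1],.172),np.radians(133.7-90))
E
```

```text
bar ends [ 0.5461 -0.1117  0.12  ] [ 0.5747 -0.1405  0.12  ] 0.04067558096435022 [ 0.5604 -0.1261  0.12  ]
ring ctr [ 0.5639 -0.1278  0.07  ] diam 0.06739753540354546
ring ctr [ 0.5627 -0.1275  0.074 ] diam 0.06654145569244685
lock [ 0.5314 -0.2638  0.072 ]
kw 0.011569106343346972 73.06535311479963
dist 0.1397735015973198 own y yaw 76.83071686428904
front edge [array([ 0.4293, -0.3079,  0.07  ]), array([ 0.4929, -0.0393,  0.07  ])] 76.67218994160922
rib [ 0.5625 -0.088   0.073 ] 91.11398240253678
rib [ 0.564 -0.071  0.073] 89.26831606077727
xyz [131.1   8.8  20.1]
 turn [ 0.404  0.    -0.   ]
 turn [-2.738  0.     0.001]
```

Call:
step_arm(
  commands=[
    {"xyz":[0,10,19],"turn":[0.13,0,0],"grip":60},
    {"xyz":[0,10,19],"turn":[0.26,0,0],"grip":50},
    {"xyz":[30,10,19],"turn":[0.39,0,0],"grip":50},
    {"xyz":[60,10,19],"turn":[0.39,0,0],"grip":50},
    {"xyz":[90,10,19],"turn":[0.39,0,0],"grip":50},
    {"xyz":[115,10,19],"turn":[0.39,0,0],"grip":50},
    {"xyz":[126,10,19],"turn":[0.39,0,0],"grip":50},
    {"xyz":[126,10,19],"turn":[0.39,0,0],"grip":50},
    {"xyz":[126,10,19],"turn":[0.39,0,0],"grip":50},
  ],
  force=12,
)

```text
t: 3.2
tool_pos: [0.5627, -0.1283, 0.1782]
orientation: [0.622, 1.478, -0.621]
force: [0.1, -0.7, -0.2]
opening: 0.0497
```

```bash
python3 - <<'E'
from h import *
s,p,im=shot("wrist","pics/w2.png");print(s["t"],s["tool_pos"],s["force"])
M=toolR(s);print(np.degrees(np.arctan2(M[1,1],M[0,1])))
S,P,i2=shot("side")
cv2.imwrite("pics/w2b.png",np.hstack([cv2.resize(im[180:420,120:440],(400,300)),cv2.resize(i2[195:300,200:340],(400,300),interpolation=3)]))
E
```

```text
3.2 [ 0.56270959 -0.12827821  0.17822195] [ 0.0573964  -0.66889397 -0.16127273]
44.421196353937475
```

View pics/w2b.png

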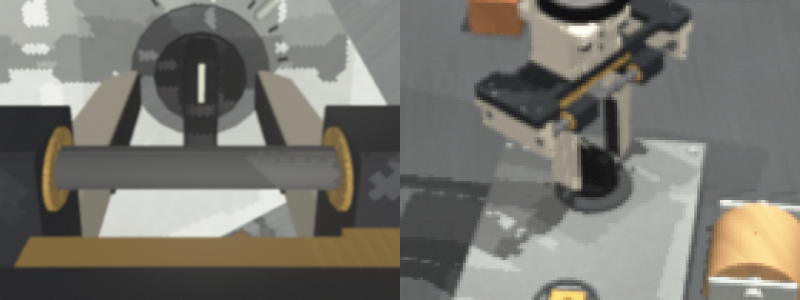

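The stripe stands straight between the fingers and the bar is centred, so I close and then turn.

Call:
step_arm(
  commands=[
    {"xyz":[0,0,0],"turn":[0,0,0],"grip":10},
    {"xyz":[0,0,0],"turn":[0,0,0],"grip":10},
    {"xyz":[0,0,0],"turn":[0,0,0],"grip":10},
    {"xyz":[0,0,0],"turn":[0,0,0],"grip":10},
    {"xyz":[0,0,0],"turn":[0,0,0],"grip":10},
    {"xyz":[0,0,0],"turn":[0,0,0],"grip":10},
  ],
  force=15,
)

```text
t: 4.05
tool_pos: [0.563, -0.1272, 0.1768]
orientation: [0.624, 1.478, -0.62]
force: [7.0, 4.3, -3.7]
opening: 0.0133
```

Call:
step_arm(
  commands=[
    {"xyz":[0,0,0],"turn":[0.1,0,0],"grip":10},
    {"xyz":[0,0,0],"turn":[0.2,0,0],"grip":10},
    {"xyz":[0,0,0],"turn":[0.3,0,0],"grip":10},
    {"xyz":[0,0,0],"turn":[0.4,0,0],"grip":10},
    {"xyz":[0,0,0],"turn":[0.5,0,0],"grip":10},
    {"xyz":[0,0,0],"turn":[0.6,0,0],"grip":10},
    {"xyz":[0,0,0],"turn":[0.7,0,0],"grip":10},
    {"xyz":[0,0,0],"turn":[0.787,0,0],"grip":10},
    {"xyz":[0,0,0],"turn":[0.787,0,0],"grip":10},
    {"xyz":[0,0,0],"turn":[0.787,0,0],"grip":10},
  ],
)

```text
t: 5.3
tool_pos: [0.5629, -0.1272, 0.1768]
orientation: [1.22, 1.203, -1.215]
force: [5.8, 4.9, -2.4]
opening: 0.0141
```

```bash
python3 - <<'E'
from h import *
np.set_printoptions(precision=4,suppress=True)
s,p,im=shot("wrist","pics/w3.png");print(s["t"],s["tool_pos"],s["force"],s["wrist_torque"])
M=toolR(s);print(np.degrees(np.arctan2(M[1,1],M[0,1])))
g=cv2.cvtColor(im,cv2.COLOR_BGR2GRAY)
print(proj(p,(.5622,-.1172,.12)),proj(p,(.563,-.08,.073)),proj(p,(.5622,-.1272,.07)))
E
```

```text
5.3 [ 0.5629 -0.1272  0.1768] [ 5.7698  4.9046 -2.4068] [ 0.8364 -0.9272 -0.0604]
-0.6666770645037725
[275.0778 254.0755] [275.9976 160.2255] [275.7908 236.1317]
```

Call:
step_arm(
  commands=[
    {"xyz":[0,0,0],"turn":[0,0,0],"grip":40},
    {"xyz":[0,0,0],"turn":[0,0,0],"grip":40},
    {"xyz":[0,0,0],"turn":[0,0,0],"grip":40},
    {"xyz":[0,0,0],"turn":[0,0,0],"grip":40},
    {"xyz":[-40,0,0],"turn":[0,0,0],"grip":40},
    {"xyz":[-80,0,0],"turn":[0,0,0],"grip":40},
    {"xyz":[-126,0,0],"turn":[0,0,0],"grip":40},
    {"xyz":[-126,0,0],"turn":[0,0,0],"grip":40},
    {"xyz":[-126,0,0],"turn":[0,0,0],"grip":40},
  ],
)

```text
t: 6.48
tool_pos: [0.5619, -0.1283, 0.3024]
orientation: [1.218, 1.204, -1.218]
force: [0.7, -0.1, -0.5]
opening: 0.0403
```

```bash
python3 - <<'E'
from h import *
np.set_printoptions(precision=4,suppress=True)
s,p,im=shot("wrist","pics/w4.png");print(s["t"],s["tool_pos"],s["q"])
c=proj(p,(.5622,-.1272,.095)).astype(int);print(c)
x0,y0=c[0]-50,c[1]-60
cv2.imwrite("pics/c4.png",cv2.resize(im[y0:y0+100,x0:x0+100],None,fx=5,fy=5,interpolation=3));print(x0,y0)
g=cv2.cvtColor(im,cv2.COLOR_BGR2GRAY)[y0:y0+100,x0:x0+100]
k,l,st,cc=cv2.connectedComponentsWithStats((g>190).astype(np.uint8))
for i in range(1,k):
    if 15<st[i,4]<300:
        ys,xs=np.nonzero(l==i)
        for z in (.12,.073):
            P=np.array([plane(p,(x+x0,y+y0),z)[:2] for x,y in zip(xs,ys)]);w,V=np.linalg.eigh(np.cov(P.T))
            print(cc[i],st[i,4],z,P.mean(0),np.sqrt(12*w)*1e3,np.degrees(np.arctan2(V[1,1],V[0,1])))
E
```

```text
6.475 [ 0.5619 -0.1283  0.3024] [-0.3134  0.0669  1.5565 -0.0001  1.5183 -0.3013]
[277 195]
227 135
[34.      1.7692] 39 0.12 [ 0.5494 -0.0726] [3.8497 6.64  ] 179.6819825781419
[34.      1.7692] 39 0.073 [ 0.547  -0.0753] [4.5344 7.8211] 179.68198257814177
[33.7857 21.3214] 28 0.12 [ 0.5488 -0.0881] [3.6644 4.9496] 81.26384065235638
[33.7857 21.3214] 28 0.073 [ 0.5463 -0.0936] [4.3162 5.8299] 81.26384065235703
[52.5 54.5] 32 0.12 [ 0.5637 -0.1158] [ 1.4636 13.8061] 89.33032013771343
[52.5 54.5] 32 0.073 [ 0.5638 -0.1262] [ 1.7239 16.2618] 89.3303201377136
```

View pics/c4.png

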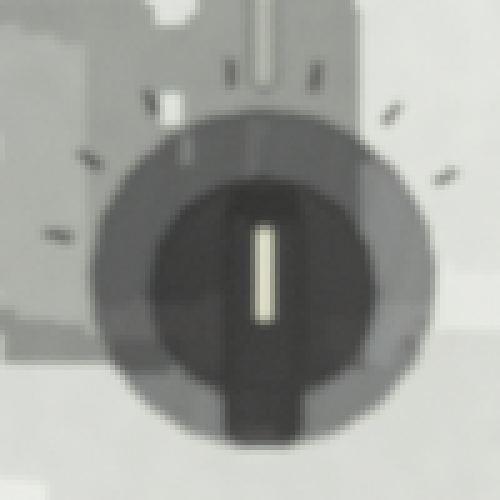

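The pointer and rib line up at crop x = 263, both vertical at 89.3°, so the dial is set. Going to the key rack next.

Call:
step_arm(
  commands=[
    {"xyz":[0,-75,-380],"turn":[0.19,0,0],"grip":40},
    {"xyz":[0,-75,-380],"turn":[0.19,0,0],"grip":40},
    {"xyz":[0,-75,-380],"turn":[0.19,0,0],"grip":40},
    {"xyz":[0,-75,-380],"turn":[0.19,0,0],"grip":40},
    {"xyz":[0,-75,-380],"turn":[0.19,0,0],"grip":40},
    {"xyz":[0,-75,-380],"turn":[0.19,0,0],"grip":40},
    {"xyz":[0,-75,-380],"turn":[0.19,0,0],"grip":40},
    {"xyz":[0,-75,-380],"turn":[0.19,0,0],"grip":40},
    {"xyz":[0,-75,-380],"turn":[0.19,0,0],"grip":40},
    {"xyz":[0,-75,-380],"turn":[0.19,0,0],"grip":40},
  ],
)

```text
t: 7.78
tool_pos: [0.4921, 0.2511, 0.3026]
orientation: [1.358, 1.105, -1.358]
force: [-0.5, -0.4, 0.3]
opening: 0.0401
```

```bash
python3 - <<'E'
from h import *
np.set_printoptions(precision=4,suppress=True)
s,p,im=shot("wrist","pics/w5.png");print(s["t"],s["tool_pos"],s["q"])
print(proj(p,(.487,.251,.087)),proj(p,(.503,.333,.087)))
cv2.imwrite("pics/c5.png",cv2.resize(im[60:300,130:450],None,fx=2.4,fy=2.4,interpolation=3))
E
```

```text
7.775 [0.4921 0.2511 0.3026] [ 0.3791  0.0023  1.6223 -0.0003  1.5173  0.5834]
[272.0665 195.9918] [270.4237 103.0075]
```

View pics/c5.png

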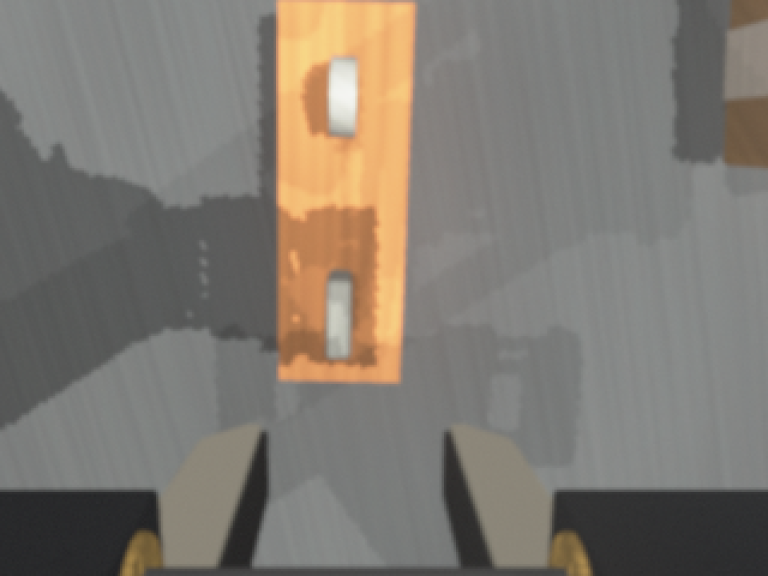

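The near key, at crop (339,318), has a flat rectangular top, so it is the square one. The rounded spare is at (342,97). Measuring the square key on z = 0.087.

```bash
python3 - <<'E'
from h import *
np.set_printoptions(precision=4,suppress=True)
p=camera_params("wrist");s=telemetry.read_state();im=cv2.imread("pics/w5.png")
cr=lambda x,y:(130+x/2.4,60+y/2.4)
hsv=cv2.cvtColor(im,cv2.COLOR_BGR2HSV)
P0=lambda q,z:plane(p,q,z)[:2]
for n,(x0,y0,x1,y1) in dict(sq=(255,165,290,215),rd=(255,78,290,122)).items():
    m=cv2.inRange(hsv[y0:y1,x0:x1],(0,0,120),(180,70,255))
    cs,_=cv2.findContours(m,0,2);c=max(cs,key=cv2.contourArea);r=cv2.minAreaRect(c);b=cv2.boxPoints(r)+[x0,y0]
    print(n,"box px",b.round(1).tolist())
    B=np.array([P0(q,.087) for q in b]);print(" ctr",B.mean(0),[1e3*np.linalg.norm(B[i]-B[i-1]) for i in range(4)],[np.degrees(np.arctan2(*(B[i]-B[i-1])[::-1])) for i in range(2)])
e=[P0(cr(*q),.045) for q in ((277,2),(278,380),(401,382),(415,3))]
print("rack",e,[np.degrees(np.arctan2(*(a-b)[::-1])) for a,b in ((e[0],e[1]),(e[3],e[2]),(e[2],e[1]))],1e3*np.linalg.norm(e[2]-e[1]))
t=[P0(cr(*q),.087) for q in ((328,279),(351,279),(350,358),(328,358))];print("manual top",np.mean(t,0),t)
M=toolR(s);print(np.degrees(np.arctan2(M[1,1],M[0,1])),s["tool_pos"])
E
```

```text
sq box px [[266.0, 173.0], [276.0, 173.0], [276.0, 209.0], [266.0, 209.0]]
 ctr [0.487  0.2558] [np.float64(34.594524841892124), np.float64(9.240413662047787), np.float64(34.59324648053155), np.float64(9.518639238406589)] [np.float64(77.70341091263134), np.float64(-11.750585023906138)]
rd box px [[267.0, 84.0], [278.0, 84.0], [278.0, 116.0], [267.0, 116.0]]
 ctr [0.5053 0.3351] [np.float64(26.54484656931665), np.float64(9.47058368159628), np.float64(26.543906270442665), np.float64(9.710418351567176)] [np.float64(77.7389331866063), np.float64(-11.749008394742624)]
rack [array([0.487 , 0.3778]), array([0.4508, 0.2226]), array([0.5056, 0.2102]), array([0.5412, 0.3661])] [np.float64(76.90242269529479), np.float64(77.12831214465483), np.float64(-12.729171078456389)] 56.123749926157544
manual top [0.487  0.2542] [array([0.486 , 0.2706]), array([0.4947, 0.2688]), array([0.4878, 0.2378]), array([0.4793, 0.2396])]
-11.695692863530788 [0.4921 0.2512 0.3027]
```

Call:
step_arm(
  commands=[
    {"xyz":[0,-5.7,-1.7],"turn":[0.02,0,0],"grip":40},
    {"xyz":[40,-5.7,-1.7],"turn":[0.02,0,0],"grip":40},
    {"xyz":[80,-5.7,-1.7],"turn":[0.02,0,0],"grip":40},
    {"xyz":[110,-5.7,-1.7],"turn":[0.02,0,0],"grip":40},
    {"xyz":[130,-5.7,-1.7],"turn":[0.02,0,0],"grip":40},
    {"xyz":[130,-5.7,-1.7],"turn":[0.02,0,0],"grip":40},
    {"xyz":[130,-5.7,-1.7],"turn":[0.02,0,0],"grip":40},
  ],
)

```text
t: 8.7
tool_pos: [0.4871, 0.2557, 0.1742]
orientation: [1.373, 1.095, -1.369]
force: [-0.2, 0.5, -0.3]
opening: 0.04
```

```bash
python3 - <<'E'
from h import *
np.set_printoptions(precision=4,suppress=True)
s,p,im=shot("wrist","pics/w6.png");print(s["t"],s["tool_pos"],s["force"])
M=toolR(s);print(np.degrees(np.arctan2(M[1,1],M[0,1])))
go(s,(.4869,.254,.138),np.radians(-12.8))
E
```

```text
8.7 [0.4871 0.2557 0.1742] [-0.1957  0.5452 -0.3426]
-12.733122653678377
xyz [36.2  0.1  1.8]
 turn [ 0.001 -0.001 -0.002]
 turn [-3.14   0.003 -0.002]
```

View pics/w6.png

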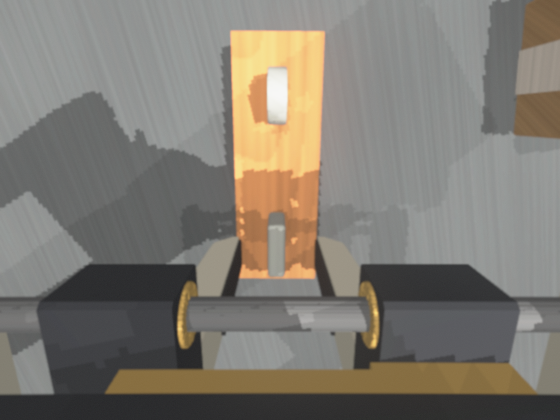

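Call:
step_arm(
  commands=[
    {"xyz":[18,0,1.8],"turn":[0,0,0],"grip":40},
    {"xyz":[36,0,1.8],"turn":[0,0,0],"grip":40},
    {"xyz":[36,0,1.8],"turn":[0,0,0],"grip":40},
    {"xyz":[36,0,1.8],"turn":[0,0,0],"grip":25},
    {"xyz":[36,0,1.8],"turn":[0,0,0],"grip":14},
    {"xyz":[36,0,1.8],"turn":[0,0,0],"grip":5},
    {"xyz":[36,0,1.8],"turn":[0,0,0],"grip":5},
    {"xyz":[36,0,1.8],"turn":[0,0,0],"grip":5},
    {"xyz":[36,0,1.8],"turn":[0,0,0],"grip":5},
    {"xyz":[36,0,1.8],"turn":[0,0,0],"grip":5},
  ],
  force=40,
)

```text
t: 10.0
tool_pos: [0.4862, 0.2538, 0.1371]
orientation: [1.371, 1.096, -1.37]
force: [-0.2, 1.1, 4.6]
opening: 0.0097
```

Call:
step_arm(
  commands=[
    {"xyz":[-10,0,0],"turn":[0,0,0],"grip":5},
    {"xyz":[-20,0,0],"turn":[0,0,0],"grip":5},
    {"xyz":[-35,0,0],"turn":[0,0,0],"grip":5},
    {"xyz":[-50,0,0],"turn":[0,0,0],"grip":5},
    {"xyz":[-80,0,0],"turn":[0,0,0],"grip":5},
    {"xyz":[-125,0,0],"turn":[0,0,0],"grip":5},
    {"xyz":[-125,0,0],"turn":[0,0,0],"grip":5},
    {"xyz":[-125,0,0],"turn":[0,0,0],"grip":5},
  ],
)

```text
t: 11.0
tool_pos: [0.4859, 0.2537, 0.262]
orientation: [1.371, 1.096, -1.37]
force: [-0.1, -0.8, -0.9]
opening: 0.0095
```

```bash
python3 - <<'E'
from h import *
np.set_printoptions(precision=4,suppress=True)
s,p,im=shot("wrist","pics/w7.png");print(s["t"],s["tool_pos"],s["force"],s["opening"])
S,P,i2=shot("side","pics/s7.png");S,Q,i3=shot("scene","pics/sc7.png")
M=toolR(s);g=s["tool_pos"]+M@[.065,0,0];print(g,np.degrees(np.arctan2(M[1,1],M[0,1])))
a,b=proj(P,g).astype(int),proj(Q,g).astype(int);print(a,b)
c=lambda i,q:cv2.resize(i[q[1]-25:q[1]+35,q[0]-30:q[0]+30],(390,390),interpolation=3)
cv2.imwrite("pics/c7.png",np.hstack([c(i2,a),c(i3,b)]))
# goal above lock
go(s,(.5314,-.2638,.24),np.radians(-13.3))
E
```

```text
11.0 [0.4859 0.2537 0.262 ] [-0.1482 -0.8154 -0.8982] 0.009469448783459141
[0.4859 0.2537 0.197 ] -12.717527058703714
[230 145] [357 144]
xyz [ 21.9 158.3 494.7]
 turn [ 0.01 -0.   -0.  ]
 turn [-3.131  0.001 -0.   ]
```

View pics/c7.png

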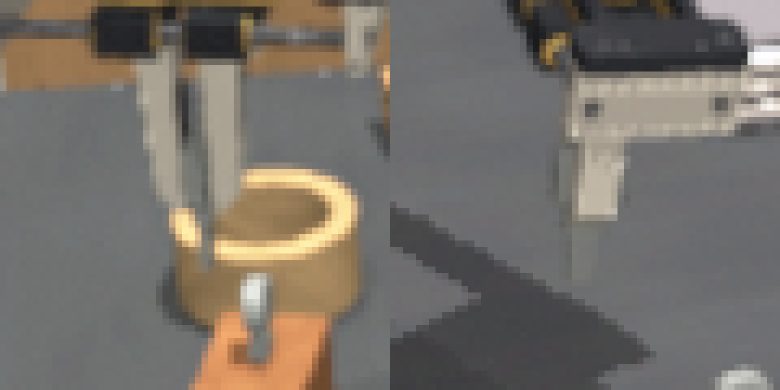

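The square key is held upright with its blade down, and the spare is still in its pocket. Moving to hover above the lock.

Call:
step_arm(
  commands=[
    {"xyz":[0,158,495],"turn":[0.01,0,0],"grip":5},
    {"xyz":[0,158,495],"turn":[0.01,0,0],"grip":5},
    {"xyz":[0,158,495],"turn":[0.01,0,0],"grip":5},
    {"xyz":[0,158,495],"turn":[0.01,0,0],"grip":5},
    {"xyz":[0,158,495],"turn":[0.01,0,0],"grip":5},
    {"xyz":[0,158,495],"turn":[0.01,0,0],"grip":5},
    {"xyz":[0,158,495],"turn":[0.01,0,0],"grip":5},
    {"xyz":[0,158,495],"turn":[0.01,0,0],"grip":5},
    {"xyz":[0,158,495],"turn":[0.01,0,0],"grip":5},
    {"xyz":[0,158,495],"turn":[0.01,0,0],"grip":5},
    {"xyz":[0,158,495],"turn":[0.01,0,0],"grip":5},
    {"xyz":[0,158,495],"turn":[0.01,0,0],"grip":5},
  ],
)

```text
t: 12.65
tool_pos: [0.5313, -0.2623, 0.2617]
orientation: [1.377, 1.092, -1.377]
force: [1.1, 0.4, 0.2]
opening: 0.0096
```

```bash
python3 - <<'E'
from h import *
np.set_printoptions(precision=4,suppress=True)
s,p,im=shot("wrist","pics/w8.png");print(s["t"],s["tool_pos"],s["force"],s["opening"])
M=toolR(s);T=lambda v:s["tool_pos"]+M@np.array(v)
print(np.degrees(np.arctan2(M[1,1],M[0,1])))
print("tip",proj(p,T((.119,0,0))),"head top near",proj(p,T((.051,0,-.016))),"shoulder near",proj(p,T((.093,0,-.009))),"mouth",proj(p,(.5314,-.2638,.072)))
cv2.imwrite("pics/c8.png",cv2.resize(im[170:300,200:360],None,fx=5,fy=4.6,interpolation=3)[:600,:800])
cv2.imwrite("pics/c8.png",cv2.resize(im[175:295,200:360],None,fx=5,fy=5,interpolation=3))
E
```

```text
12.65 [ 0.5313 -0.2623  0.2617] [1.1059 0.3788 0.1692] 0.009576253377317543
-13.178672565945993
tip [277.0434 229.3358] head top near [276.618  246.7687] shoulder near [276.91   229.6866] mouth [277.8392 203.6589]
```

View pics/c8.png

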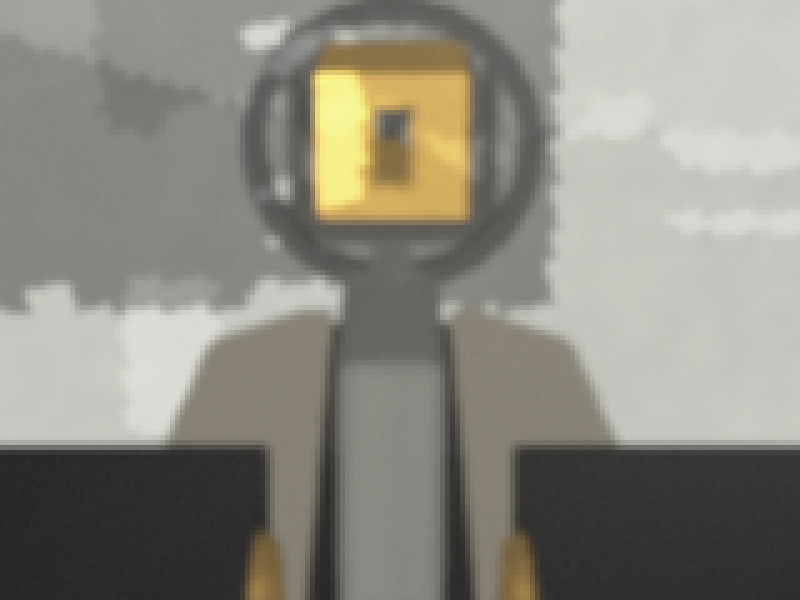

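The key sits centred between the jaws, with its head's top edge at crop y = 360. The keyway is centred at crop (393,146) and square to the tool. The lock needs about (+0.2, +1.7) mm in tool y, z, and the blade tip is about 71 mm above the mouth.

Call:
step_arm(
  commands=[
    {"xyz":[0,0.2,1.7],"turn":[0,0,0],"grip":5},
    {"xyz":[30,0.2,1.7],"turn":[0,0,0],"grip":5},
    {"xyz":[55,0.2,1.7],"turn":[0,0,0],"grip":5},
    {"xyz":[66,0.2,1.7],"turn":[0,0,0],"grip":5},
    {"xyz":[66,0.2,1.7],"turn":[0,0,0],"grip":5},
    {"xyz":[66,0.2,1.7],"turn":[0,0,0],"grip":5},
  ],
  force=45,
)

```text
t: 13.45
tool_pos: [0.5315, -0.266, 0.1971]
orientation: [1.378, 1.089, -1.377]
force: [0.8, 0.2, -0.9]
opening: 0.0099
```

Call:
step_arm(
  commands=[
    {"xyz":[3,0,0],"turn":[0,0,0],"grip":5},
    {"xyz":[6,0,0],"turn":[0,0,0],"grip":5},
    {"xyz":[9,0,0],"turn":[0,0,0],"grip":5},
    {"xyz":[9,0,0],"turn":[0,0,0],"grip":5},
  ],
)

```text
t: 13.95
tool_pos: [0.5308, -0.2654, 0.1864]
orientation: [1.378, 1.091, -1.378]
force: [0.7, 2.0, -0.8]
opening: 0.0099
```

Call:
step_arm(
  commands=[
    {"xyz":[2,0,0],"turn":[0,0,0],"grip":5},
    {"xyz":[4,0,0],"turn":[0,0,0],"grip":5},
    {"xyz":[4,0,0],"turn":[0,0,0],"grip":5},
  ],
)

```text
t: 14.32
tool_pos: [0.531, -0.2652, 0.1825]
orientation: [1.379, 1.091, -1.377]
force: [1.6, 4.8, 0.8]
opening: 0.0096
```

```bash
python3 - <<'E'
from h import *
np.set_printoptions(precision=4,suppress=True)
s=telemetry.read_state();M=toolR(s);print(s["tool_pos"],M.T@s["force"],M.T@s["wrist_torque"],s["opening"],np.degrees(np.arctan2(M[1,1],M[0,1])))
E
```

```text
[ 0.531  -0.2652  0.1825] [-0.7621  0.4605 -5.0586] [0.0001 0.9709 0.2546] 0.009576975317928534 -13.27761539451195
```

Call:
step_arm(
  commands=[
    {"xyz":[0,0,-0.8],"turn":[0,0,0],"grip":5},
    {"xyz":[1,0,-0.8],"turn":[0.05,0,0],"grip":5},
    {"xyz":[2,0,-0.8],"turn":[-0.05,0,0],"grip":5},
    {"xyz":[3,0,-0.8],"turn":[0.05,0,0],"grip":5},
    {"xyz":[4,0,-0.8],"turn":[-0.05,0,0],"grip":5},
    {"xyz":[5,0,-0.8],"turn":[0.05,0,0],"grip":5},
    {"xyz":[6,0,-0.8],"turn":[-0.05,0,0],"grip":5},
    {"xyz":[6,0,-0.8],"turn":[0,0,0],"grip":5},
  ],
)

```text
t: 15.32
tool_pos: [0.5308, -0.2648, 0.1768]
orientation: [1.377, 1.091, -1.378]
force: [-0.1, 3.7, 2.5]
opening: 0.0099
```

```bash
python3 - <<'E'
from h import *
np.set_printoptions(precision=4,suppress=True)
s=telemetry.read_state();M=toolR(s);print(s["tool_pos"],M.T@s["force"],M.T@s["wrist_torque"],s["opening"],np.degrees(np.arctan2(M[1,1],M[0,1])))
E
```

```text
[ 0.5308 -0.2648  0.1768] [-2.4715 -0.9216 -3.6278] [-0.007   0.7941 -0.3207] 0.009856237757937886 -13.258317861330724
```

Call:
step_arm(
  commands=[
    {"xyz":[1,0,-0.6],"turn":[0.05,0,0],"grip":5},
    {"xyz":[2,0,-0.6],"turn":[-0.05,0,0],"grip":5},
    {"xyz":[3,0,-0.6],"turn":[0.05,0,0],"grip":5},
    {"xyz":[4,0,-0.6],"turn":[-0.05,0,0],"grip":5},
    {"xyz":[5,0,-0.6],"turn":[0.05,0,0],"grip":5},
    {"xyz":[6,0,-0.6],"turn":[-0.05,0,0],"grip":5},
    {"xyz":[7,0,-0.6],"turn":[0.05,0,0],"grip":5},
    {"xyz":[7,0,-0.6],"turn":[0,0,0],"grip":5},
  ],
)

```text
t: 16.32
tool_pos: [0.5307, -0.2647, 0.1697]
orientation: [1.378, 1.09, -1.38]
force: [-0.7, 1.9, 0.3]
opening: 0.0096
```

```bash
python3 - <<'E'
from h import *
np.set_printoptions(precision=4,suppress=True)
s=telemetry.read_state();M=toolR(s);print(s["tool_pos"],M.T@s["force"],M.T@s["wrist_torque"],s["opening"],np.degrees(np.arctan2(M[1,1],M[0,1])))
E
```

```text
[ 0.5307 -0.2647  0.1697] [-0.3324 -1.1492 -1.697 ] [ 0.0231  0.2176 -0.0498] 0.009558855262086592 -13.337331980148
```

Call:
step_arm(
  commands=[
    {"xyz":[1,0,-0.8],"turn":[0.05,0,0],"grip":5},
    {"xyz":[2,0,-0.8],"turn":[-0.05,0,0],"grip":5},
    {"xyz":[3,0,-0.8],"turn":[0.05,0,0],"grip":5},
    {"xyz":[4,0,-0.8],"turn":[-0.05,0,0],"grip":5},
    {"xyz":[5,0,-0.8],"turn":[0.05,0,0],"grip":5},
    {"xyz":[6,0,-0.8],"turn":[-0.05,0,0],"grip":5},
    {"xyz":[6,0,-0.8],"turn":[0,0,0],"grip":5},
    {"xyz":[6,0,-0.8],"turn":[0,0,0],"grip":5},
  ],
)

```text
t: 17.32
tool_pos: [0.5313, -0.2639, 0.1641]
orientation: [1.378, 1.09, -1.378]
force: [-0.6, 2.8, 2.9]
opening: 0.0101
```

```bash
python3 - <<'E'
from h import *
np.set_printoptions(precision=4,suppress=True)
s,p,im=shot("wrist","pics/w9.png");M=toolR(s);print(s["tool_pos"],M.T@s["force"],M.T@s["wrist_torque"],s["opening"],np.degrees(np.arctan2(M[1,1],M[0,1])))
# head near-top edge: brightness profile along column 278 in old (w8) and new pictures
a=cv2.imread("pics/w8.png",0)
g=cv2.cvtColor(im,cv2.COLOR_BGR2GRAY)
for i in (a,g): print(i[215:270,273:284].mean(1).round().astype(int).tolist())
E
```

```text
[ 0.5313 -0.2639  0.1641] [-2.8794 -1.1948 -2.6243] [-0.0037  0.5045 -0.1737] 0.010103385124148802 -13.295039206629182
[177, 177, 173, 155, 118, 92, 90, 96, 104, 110, 111, 107, 103, 102, 103, 104, 103, 102, 101, 102, 102, 102, 102, 102, 102, 102, 102, 102, 102, 102, 103, 108, 117, 127, 132, 134, 136, 137, 137, 137, 137, 137, 137, 137, 137, 137, 137, 137, 136, 137, 137, 136, 136, 136, 136]
[104, 104, 104, 104, 104, 104, 104, 105, 112, 126, 136, 139, 133, 118, 104, 98, 97, 96, 96, 97, 96, 96, 95, 95, 96, 96, 96, 95, 95, 95, 96, 101, 110, 119, 125, 127, 129, 129, 130, 130, 130, 130, 129, 130, 129, 129, 129, 129, 129, 129, 129, 129, 129, 129, 129]
```

The head's edge is at the same pixel as before insertion, so the key has not slipped, and the depth matches the predicted home. Pressing on a little to confirm the shoulder has seated.

Call:
step_arm(
  commands=[
    {"xyz":[0.7,0,-0.8],"turn":[0.05,0,0],"grip":5},
    {"xyz":[1.4,0,-0.8],"turn":[-0.05,0,0],"grip":5},
    {"xyz":[2,0,-0.8],"turn":[0,0,0],"grip":5},
    {"xyz":[2,0,-0.8],"turn":[0,0,0],"grip":5},
  ],
)

```text
t: 17.88
tool_pos: [0.5317, -0.2636, 0.164]
orientation: [1.377, 1.089, -1.378]
force: [-6.3, 3.9, 16.7]
opening: 0.0096
```

```bash
python3 - <<'E'
from h import *
np.set_printoptions(precision=4,suppress=True)
s,p,im=shot("wrist","pics/w10.png");M=toolR(s);print(s["tool_pos"],M.T@s["force"],M.T@s["wrist_torque"],s["opening"],np.degrees(np.arctan2(M[1,1],M[0,1])))
g=cv2.cvtColor(im,cv2.COLOR_BGR2GRAY)
print(g[215:255,273:284].mean(1).round().astype(int).tolist())
E
```

```text
[ 0.5317 -0.2636  0.164 ] [-16.7055  -6.9809  -2.2789] [-0.0893  0.3494 -1.3409] 0.009561338580421908 -13.278259863675231
[105, 103, 104, 104, 104, 103, 104, 103, 105, 115, 130, 138, 135, 122, 105, 97, 95, 95, 95, 96, 96, 95, 95, 95, 96, 96, 95, 95, 95, 95, 96, 101, 110, 119, 125, 127, 129, 130, 130, 130]
```

It stopped hard at z = 0.164, the predicted home, with 17 N and no slip. Turning the key clockwise now.

Call:
step_arm(
  commands=[
    {"xyz":[0,-0.6,0],"turn":[0,0,0],"grip":5},
    {"xyz":[0,-0.6,0],"turn":[0.15,0,0],"grip":5},
    {"xyz":[0,-0.6,0],"turn":[0.3,0,0],"grip":5},
    {"xyz":[0,-0.6,0],"turn":[0.45,0,0],"grip":5},
    {"xyz":[0,-0.6,0],"turn":[0.6,0,0],"grip":5},
    {"xyz":[0,-0.6,0],"turn":[0.75,0,0],"grip":5},
    {"xyz":[0,-0.6,0],"turn":[0.9,0,0],"grip":5},
    {"xyz":[0,-0.6,0],"turn":[0.9,0,0],"grip":5},
  ],
  force=55,
)

```text
t: 18.92
tool_pos: [0.5311, -0.2636, 0.164]
orientation: [1.979, 0.438, -1.978]
force: [-5.7, 3.1, 16.4]
opening: 0.0096
```

```bash
python3 - <<'E'
from h import *
np.set_printoptions(precision=4,suppress=True)
s=telemetry.read_state();M=toolR(s);print(s["tool_pos"],s["force"],M.T@s["force"],M.T@s["wrist_torque"],s["opening"],np.degrees(np.arctan2(M[1,1],M[0,1])),s["q"])
E
```

```text
[ 0.5311 -0.2636  0.164 ] [-5.6518  3.0598 16.3737] [-16.3839  -5.1304   3.8277] [-0.0815 -0.8971 -0.9904] 0.009636956470439785 -64.93455402316776 [-0.5464  0.2165  1.6521 -0.0015  1.2713  0.5874]
```

Call:
step_arm(
  commands=[
    {"xyz":[0,0,0],"turn":[0.15,0,0],"grip":5},
    {"xyz":[0,0,0],"turn":[0.3,0,0],"grip":5},
    {"xyz":[0,0,0],"turn":[0.45,0,0],"grip":5},
    {"xyz":[0,0,0],"turn":[0.6,0,0],"grip":5},
    {"xyz":[0,0,0],"turn":[0.72,0,0],"grip":5},
    {"xyz":[0,0,0],"turn":[0.82,0,0],"grip":5},
    {"xyz":[0,0,0],"turn":[0.82,0,0],"grip":5},
    {"xyz":[0,0,0],"turn":[0.82,0,0],"grip":5},
  ],
)

```text
t: 19.92
tool_pos: [0.531, -0.2631, 0.1639]
orientation: [-2.014, 0.389, 2.014]
force: [-7.0, 3.9, 17.5]
opening: 0.0096
```

```bash
python3 - <<'E'
from h import *
np.set_printoptions(precision=4,suppress=True)
s,p,im=shot("wrist","pics/w11.png");M=toolR(s);yaw=np.degrees(np.arctan2(M[1,1],M[0,1]))
print(s["tool_pos"],s["force"],M.T@s["force"],M.T@s["wrist_torque"],s["opening"],yaw,"hand turn",np.radians(-13.29-yaw))
S,P,i2=shot("side","pics/s11.png");Q=camera_params("scene");S3,Q,i3=shot("scene","pics/sc11.png")
L=proj(p,(.5314,-.2638,.072));print(L)
a=proj(P,(.5314,-.2638,.09)).astype(int)
c1=cv2.resize(im[150:300,190:370],(480,400),interpolation=3)
c2=cv2.resize(i2[a[1]-50:a[1]+30,a[0]-32:a[0]+32],(320,400),interpolation=3)
cv2.imwrite("pics/c11.png",np.hstack([c1,c2]))
# plug edge angle from yellow mask
h=cv2.cvtColor(im,cv2.COLOR_BGR2HSV);m=cv2.inRange(h[130:300,180:380],(15,100,80),(38,255,255))
cs,_=cv2.findContours(m,0,2)
for c in sorted(cs,key=cv2.contourArea)[-3:]:
    if cv2.contourArea(c)>15:
        q=cv2.approxPolyDP(c,1.5,True)[:,0]+[180,130];B=np.array([plane(p,x,.072) for x in q])
        for i in range(len(B)):
            d=B[i]-B[i-1]
            if np.linalg.norm(d)>.006: print(q[i-1],q[i],round(1e3*np.linalg.norm(d),1),round(np.degrees(np.arctan2(d[1],d[0])),1))
E
```

```text
[ 0.531  -0.2631  0.1639] [-6.9669  3.9308 17.4662] [-17.4719  -1.0474   7.9179] [-0.1579 -1.8233 -0.357 ] 0.009609256869013951 -111.77614437448541 hand turn 1.7189074869292615
[277.0757 246.9345]
[250 285] [248 299] 9.4 149.6
[254 299] [255 285] 9.4 -26.5
[302 282] [300 295] 8.7 151.3
[307 299] [305 283] 10.7 -14.2
[299 231] [296 217] 8.5 -9.5
[293 214] [255 219] 21.5 76.0
[255 219] [252 235] 9.7 147.0
[253 237] [267 236] 8.0 -107.5
[271 228] [284 228] 7.3 -111.8
```

View pics/c11.png

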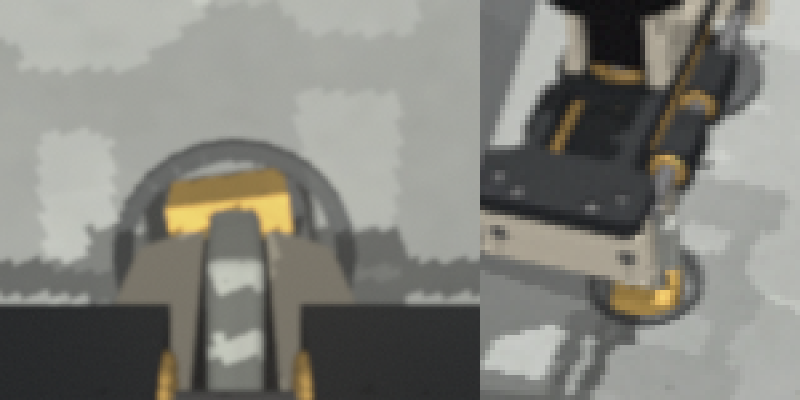

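```bash
cat > e.py <<'E'
from h import *
def edge(im,p):
    h=cv2.cvtColor(im,cv2.COLOR_BGR2HSV).astype(int)
    v=h[:,:,2];y=(h[:,:,0]>14)&(h[:,:,0]<39)&(h[:,:,1]>90)
    top=[];low=[]
    for x in range(257,292):
        r=[i for i in range(205,245) if y[i,x]]
        if not r: continue
        top.append((x,r[0]))
        d=np.diff(v[r[0]:r[0]+16,x]);k=2+np.argmax(d[2:]);low.append((x,r[0]+k+.5))
    for n,q,z in (("outer",top,.066),("topface",low,.072)):
        B=np.array([plane(p,a,z)[:2] for a in q],np.float32)
        f=cv2.fitLine(B,cv2.DIST_HUBER,0,.0005,.01).ravel();a=np.degrees(np.arctan2(f[1],f[0]))%180
        print(n,"yaw",round(a,1),"plug turn rad",round(np.radians(76.7-a)+np.pi/2,3))
E
python3 - <<'E'
from e import *
edge(cv2.imread("pics/w11.png"),camera_params("wrist"))
E
```

```text
outer yaw 76.6 plug turn rad 1.572
topface yaw 75.9 plug turn rad 1.584
```

Call:
step_arm(
  commands=[
    {"xyz":[0,0,0],"turn":[0.02,0,0],"grip":5},
    {"xyz":[0,0,0],"turn":[0.04,0,0],"grip":5},
    {"xyz":[0,0,0],"turn":[0.04,0,0],"grip":5},
    {"xyz":[0,0,0],"turn":[0.04,0,0],"grip":5},
  ],
)

```text
t: 20.58
tool_pos: [0.531, -0.263, 0.1639]
orientation: [-1.991, 0.425, 1.99]
force: [-7.0, 5.3, 17.8]
opening: 0.0096
```

```bash
python3 - <<'E'
from e import *
np.set_printoptions(precision=4,suppress=True)
s,p,im=shot("wrist","pics/w12.png");edge(im,p)
M=toolR(s);yaw=np.degrees(np.arctan2(M[1,1],M[0,1]))
print(s["t"],s["tool_pos"],M.T@s["force"],M.T@s["wrist_torque"],s["opening"],"hand",np.radians(-13.29-yaw))
_,Q,a=shot("scene","pics/sc12.png");o=cv2.imread("pics/scene0.png")
_,Q2,b=shot("side","pics/s12.png");o2=cv2.imread("pics/side0.png")
for n,i,j,rs in (("scene",o,a,dict(bottle=(80,218,120,292),carton=(388,210,440,265),tape=(402,172,440,202),spare=(374,174,388,190))),
                 ("side",o2,b,dict(bottle=(286,338,328,418),carton=(292,155,336,195),tape=(222,146,258,170)))):
    for k,(x0,y0,x1,y1) in rs.items():
        f,g=(cv2.cvtColor(t[y0:y1,x0:x1],cv2.COLOR_BGR2GRAY).astype(np.float32) for t in (i,j))
        print(n,k,"shift px",np.round(cv2.phaseCorrelate(f,g),2).tolist() if 0 else [np.round(v,2) for v in cv2.phaseCorrelate(f,g)])
E
```

```text
outer yaw 76.8 plug turn rad 1.569
topface yaw 75.5 plug turn rad 1.592
20.575 [ 0.531  -0.263   0.1639] [-17.7838  -1.9724   8.5846] [-0.2352 -1.855  -0.2367] 0.009639710990310336 hand 1.7587483436133773
scene bottle shift px [array([-0.04,  0.47]), np.float64(0.99)]
scene carton shift px [array([-0.01, -0.  ]), np.float64(1.0)]
scene tape shift px [array([-0.05, -0.01]), np.float64(1.01)]
scene spare shift px [array([ 0.54, -0.01]), np.float64(1.0)]
side bottle shift px [array([ 0.51, -0.01]), np.float64(1.01)]
side carton shift px [array([0.49, 0.  ]), np.float64(1.0)]
side tape shift px [array([ 5.66, -7.65]), np.float64(0.3)]
```

Twisting 0.04 rad further raised the torque from 0.16 to 0.24 N m while the plug stayed put, so it is at its stop, about 1.6 rad. I'll do one last check of the dial against the earlier picture, then hand in.

```bash
python3 - <<'E'
from h import *
a,b=cv2.imread("pics/sc7.png",0),cv2.imread("pics/sc12.png",0)
f,g=(i[204:232,226:262].astype(np.float32) for i in (a,b));print("dial",cv2.phaseCorrelate(f,g),np.abs(f-g).mean())
f,g=(i[172:192,372:390].astype(np.float32) for i in (a,b));print("spare",cv2.phaseCorrelate(f,g),np.abs(f-g).mean())
from plant import robot
s=telemetry.read_state();print(s["t"],s["force"],s["opening"]);robot.close_job()
E
```

```text
dial ((-0.1260791423591172, 0.013253872995743876), 0.9838560949873041) 5.510913
spare ((-0.04271699281194685, -0.038365084804434346), 0.9599267075459162) 3.6
20.725 [-6.58581131  4.66043717 17.18277604] 0.009943174324794316
the job is handed in; nothing more can be done
```

The job is handed in at about 20.7 s, with the key still gripped and held turned; closing the job gave no verdict.

- **Dial:** I turned it clockwise until the pointer lined up with the steel rib, at about 89.3° world yaw. The wrist picture confirmed this after release, and a last comparison shows it has not moved.
- **Key:** I took the square-headed key from the rack and worked it into the lock with small twists. It stopped hard at the predicted home depth with 17 N of push, and it had not slipped in the grip.
- **Turn:** I then turned the key clockwise to its stop. The hand is at 1.76 rad, and the plug measured 1.57 to 1.59 rad from its edges. An extra 0.04 rad only raised the torque from 0.16 to 0.24 N m.
- **Bystanders:** The spare key, carton, tape roll and bottle show no shift I trust. The half-pixel shifts on some crops I took as artefacts of the odd-sized crops. The tape comparison in the side view gave no usable match, I think because the key beside it had been taken; the scene view shows the tape unmoved.

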